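# Clamp the mortised blank against the flip stop for sawing

## Robot

A 7-joint arm with a two-finger parallel gripper is mounted at the origin on a cart in front of the work surface, level with it; the furniture and walls round the work are solid. World frame = base frame: x ahead of the robot, y to its left, z up, the work surface at z = 0. Lengths are in m, angles in rad, forces in N, time in s.
With the tool pointing down it reaches from about 0.4 to 0.85 m from the base axis. Payload 10.4 kg.
Tool frame: the origin (TCP) lies on the centre line of the jaws, within the pads' length; the fingertips stand 8 mm ahead of it and the grasp point (between the pads) lies 11 mm behind it (r.finger_overhang is the distance from the TCP to the fingertips, in m); z points along the fingers, y is the line along which they close (so a half turn about z gives the same grasp; the last joint's range is limited). The gripper opens to 87 mm and grips with 3 to 60 N. Pads are 19 mm wide; open, the fingers measure 117 mm over their backs; the gripper's body (75 mm by 190 mm) begins 51 mm behind the grasp point.
Start: joints at [1.144, 0.332, -0.065, 1.46, 0.022, 1.35, -0.088], TCP at [0.246, -0.575, 0.231] pointing down, gripper open.
Joint ranges: [-2.6, 2.6], [-0.5, 2.12], [-1.47, 1.34], [0.16, 2.42], [-1.27, 4.41], [0.06, 2.06], [-2.6, 2.6]. Speed limits (rad/s): [2.22, 2.22, 2.79, 2.79, 3.14, 3.14, 3.14].

## Interface

Orientations are given as a unit quaternion [x, y, z, w].
In Python, from bench import r, vision gives the robot as it stands.
- The arm moves only by the tool drive_tool, never from a script. Its argument "series" is a list of rows, each a list of 2 entries, a list of its own where there are three numbers: the shift along the world's x, y, z in cm, then the turn about the world's z in degrees. A call has exactly 10 rows; each row shifts and turns the commanded pose from where the row before left it; what a row does not reach is not made up. A row lasts 1/8 s, in which the tool goes at most 62.5 mm and 10.7 degrees, less where a joint would pass 70% of its speed; a pose out of reach is approached as far as the arm can. A call with a gripper value outside its range is refused whole. "hand" is the closure, from 0 (fully open) to 1 (shut), set as the call begins (left out, the last holds). The fingers move at their own pace and stop on an object; "newtons" is the grip in N (left out, the last holds). Time passes only in rows, so rows that do not move let the fingers close, or fill a call up. It gives the time, the measured TCP pose, the force, the opening and the grip force at its end, in the units of the state.
- r.read_state(): the state, without advancing time (a new reading comes with each control period).
- vision.camera(name): name is "scene" or "top"; returns a dict with "color" (480x640x3 uint8, red, green, blue), "intrinsics" (3x3 intrinsics, pixels), "R" (3x3) and "t" (3): a world point X has camera coordinates R X + t. Camera axes: x right, y down, z forward; pixel columns grow to the right and rows downward; lengths in m; the calibration is good to about 2 mm. A picture is of the moment at which its call begins. There is no depth.
- r.close_job(): hands the job in; it is judged then, once.
The state is a dict: "time": time; "joint_positions": joint angles; "joint_vel": joint speeds; "joint_torque": joint torques, N m; "ee_pos": TCP position; "eef_rot": TCP orientation; "ft_force": force on the tool from outside, world axes, zero at the start; "torque": the same for the moment, N m; "width": finger opening in m; "grip_force": force on a finger pad.
Only numpy, scipy, OpenCV 4.12 (cv2) and the standard library are available. Lean on these libraries where they do the work, as an engineer would, in place of code of your own. Each camera call takes 0.05 s, during which the arm holds its last target. There are 200 camera calls.

## Task

Set the mortised blank up for trimming in the sawing board, with pushes of the fingertips only and nothing gripped or lifted: fold the raised flip stop all the way down, push the blank back against the fence and along it until its end butts against the stop, then swing the clamp lever fully shut so that its cam holds the blank tight there. Leave the other things on the bench as they are.

Things in the scene. Friction and masses are not known exactly. Their poses are not given: they have to be found in the camera images.
- saw_board: sawing board fixed to the bench: plywood base 160 x 330 x 18 mm. Origin: centre of its underside. Offsets in all entries are in its frame, mm: x from the lever side to the fence (away from the robot, turned up to 0.18 rad), y along the fence to the left, z up. Wooden fence along the far edge: face at x = 50, 22 thick, y = -165 to 165, top at z = 58, with a 3 mm saw slot at y = 12
- blank_seat (a point): where the blank's centre lies when its long side is on the fence and its right end on the lowered stop: x = 27.5, y = -45, z = 40.5 in the board's frame; axes as the board's
- flip_stop (a joint): angle of the aluminium flip stop with the red thumb tab, rad: 0 = fully down (its limit), grows as the nose lifts; starts raised 0.45 to 0.85. Down, it is a plate 12 thick (y = -132 to -120) that fills x = 0 to 46, z = 24 to 77; its left face (y = -120) is the stop. Stiff hinge: it stays where it is left and closes with 2 to 4 N pressed down on the tab
- stop_hinge (a point): middle of the flip stop's hinge pin, which is level and runs along y, at x = 58, y = -126, z = 72 (over the fence)
- stop_tab (a point): top of the red thumb tab on the nose of the flip stop: a bar of radius 7, 26 long in y, this point on top at mid length. With the stop down it lies 56 in -x of the hinge pin, 7 in -y and 10 above it; raised, it is turned up and back about the pin by the joint's angle
- cam_lever (a joint): angle of the dark wooden clamp lever about its upright pivot, rad: 0 = fully shut (its limit; lever points to +y, along the fence), grows anticlockwise seen from above; starts open at 1.35 to 1.75, pointing roughly to the robot (-x). A bar 16 wide, z = 44 to 56, reaching 70 from the pivot. It stays where it is left; closing takes up to about 6 N at the knob as the cam tightens
- cam_pivot (a point): foot of the upright pivot of lever and cam on the base: x = -25.7, y = -85, z = 18. The cam is the wooden disc with a black rubber tread under the lever, radius 22, centre 9 off the pivot, z = 21 to 44, turning with it: open, it stands at least 4 clear of a blank that lies on the fence; shut, it presses the blank onto the fence
- lever_knob (a point): middle of the upright knob near the lever's end, 60 from the pivot: a dark wooden post of radius 9, from z = 55 to 84, this point at z = 69
- blank_center (a point): centre of the blank, a pine block 45 x 150 x 45 mm, 0.16 kg, with a mortise slot in its top; its x axis is across, y along the block, z up. It starts flat on the base, left of stop and cam, its middle 14 to 24 mm short of its place on the fence, turned up to 0.1 rad
- nail_tin: bystander, not to be disturbed: open grey tin of nails; origin at the centre of its underside
- tape_measure: bystander, not to be disturbed: yellow pocket tape measure; origin at the centre of its underside
- mallet: bystander, not to be disturbed: oak mallet; origin at the centre of its underside
- pencil_cup: bystander, not to be disturbed: cup of pencils; origin at the centre of its underside
- tenon_piece: bystander, not to be disturbed: the tenoned mate of the blank; origin at the centre of its underside

How it is judged:
By the outcome, as a careful person would: the job done as asked, in the order asked, and still so for the second after the job is handed in, with the robot touching nothing.
It also fails if it takes over 58 s, if anything falls off the work surface, if the arm or the gripper's body presses on something with over 40 N, if the wrist force passes 120 N, or if a joint passes its speed limit or range.

## Working session

There is one attempt and no reset: what is moved stays moved. The work goes in short steps, Python scripts to look and compute and a tool call to move; the robot and the scene stay as the last step left them, time stands still between calls to the robot, and variables do not carry over. Pictures are saved under pics/ and viewed, at most 10 in all, crops included, and the job is handed in when it is done.

Besides the shell and the picture viewer there is one more tool, called after "Emit:" in YAML: its name, and indented under it one key for each argument. drive_tool: Moves the arm, as the interface text tells. Its arguments: {"type":"object","properties":{"series":{"type":"array"},"hand":{"type":"number"},"newtons":{"type":"number"}},"required":["series"]}

```bash
mkdir -p pics
cat > h.py <<'E'
import numpy as np, cv2
from bench import r, vision
def snap(name,out):
    c=vision.camera(name); cv2.imwrite('pics/'+out,c['color'][:,:,::-1]); return c
def proj(c,X):
    X=np.atleast_2d(X); p=(c['R']@X.T).T+c['t']; q=(c['intrinsics']@p.T).T; return q[:,:2]/q[:,2:]
def ray(c,u,v,z):
    R=np.array(c['R']);o=-R.T@c['t'];d=R.T@np.linalg.inv(c['intrinsics'])@[u,v,1]
    return o+d*(z-o[2])/d[2]
E
python3 - <<'E'
from h import *
for n in('scene','top'):
    c=snap(n,n+'0.png'); R=np.array(c['R']);print(n,-R.T@c['t'],R.round(2).tolist(),c['intrinsics'])
s=r.read_state();print(s['time'],s['ee_pos'],s['eef_rot'],s['width'],r.finger_overhang)
E
```

```text
scene [-0.26745759  0.381201    1.1151285 ] [[-0.43, -0.9, -0.0], [-0.67, 0.32, -0.68], [0.61, -0.29, -0.74]] [[507.5059636    0.         317.47318342]
 [  0.         507.5059636  240.41092534]
 [  0.           0.           1.        ]]
top [ 0.35292631 -0.04607409  1.2227824 ] [[-0.02, -1.0, -0.01], [-0.98, 0.02, -0.18], [0.18, 0.0, -0.98]] [[485.39970584   0.         304.47313566]
 [  0.         485.39970584 248.52628527]
 [  0.           0.           1.        ]]
0.1 [ 0.24542755 -0.57441642  0.22985629] [ 9.79684630e-01  2.00543303e-01 -1.65219106e-04 -6.17748991e-04] 0.08739265035628438 0.008
```

View pics/scene0.png

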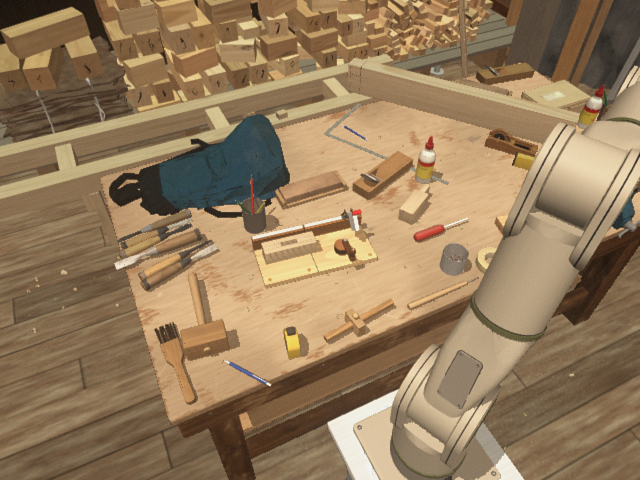

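View pics/top0.png

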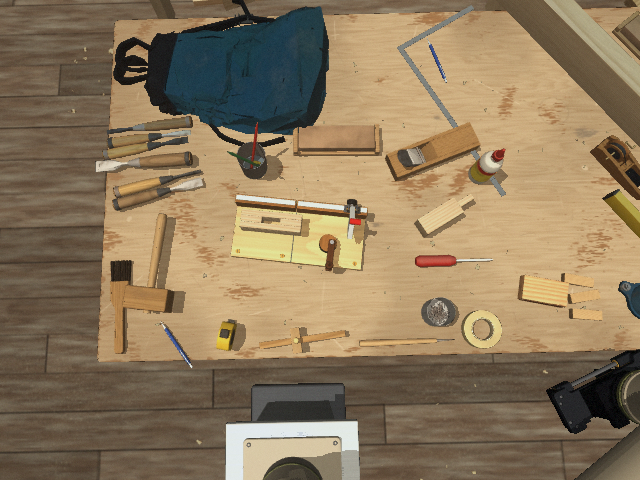

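The board spans about (230–367, 195–270) in the top picture. The blank is near (270, 222), the tab at (354, 221) and the knob at (332, 243). I'll zoom in.

Run:
```python
import cv2,numpy as np
a=cv2.imread('pics/top0.png')[185:280,222:382]; b=cv2.imread('pics/scene0.png')[200:295,240:400]
cv2.imwrite('pics/z0.png',cv2.resize(a,None,fx=5,fy=5,interpolation=2)); cv2.imwrite('pics/z1.png',cv2.resize(b,None,fx=5,fy=5,interpolation=2))
```

```text
(no output)
```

View pics/z0.png

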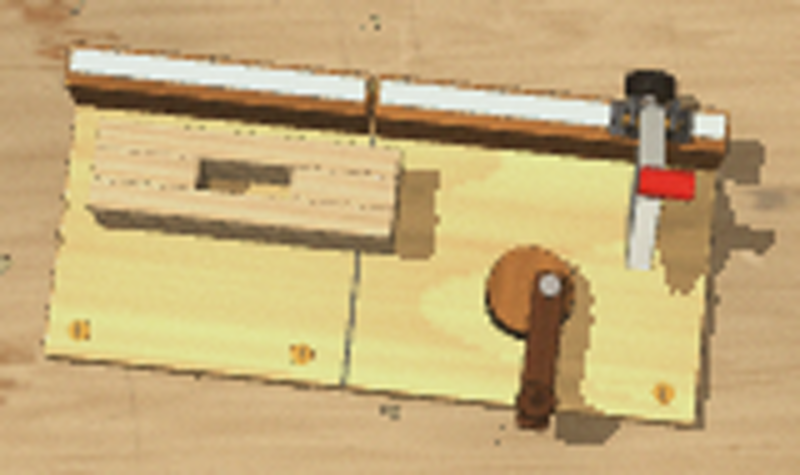

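View pics/z1.png

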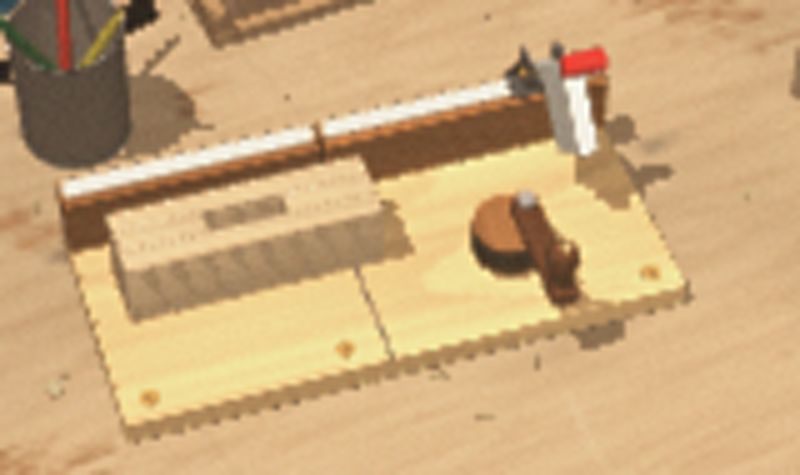

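```bash
cat > fit.py <<'E'
from h import *
from scipy.optimize import least_squares as LS
C={n:vision.camera(n) for n in('scene','top')}
off={'top':(222,185),'scene':(240,200)}
px=lambda n,u,v:np.array([u,v])/5+off[n]-.4
def B2W(p,X): 
    c,s=np.cos(p[2]),np.sin(p[2]);X=np.atleast_2d(X)/1000.
    return np.c_[p[0]+c*X[:,0]-s*X[:,1],p[1]+s*X[:,0]+c*X[:,1],X[:,2]]
def fit(f,obs,x0):
    g=lambda p:np.concatenate([(proj(C[n],f(p,X))[0]-px(n,u,v)) for n,X,u,v in obs])
    s=LS(g,x0,x_scale=[.01]*len(x0));print(s.x.round(4),s.fun.round(1).tolist());return s.x
bd=[('top',(-80,165,18),45,355),('top',(-80,-165,18),697,424),('top',(72,165,58),70,47),('top',(50,165,58),68,80),('top',(50,-165,58),726,140),('top',(72,-165,58),730,115),
('scene',(-80,165,18),125,428),('scene',(-80,-165,18),688,283),('scene',(50,165,58),66,198)]
p=fit(B2W,bd,[.5,-.05,-.1])
bl=[(n,(x,y,63),u,v) for n,x,y,u,v in [('top',22.5,75,95,128),('top',22.5,-75,402,152),('top',-22.5,-75,395,240),('top',-22.5,75,88,207),('scene',22.5,75,108,213),('scene',22.5,-75,362,158),('scene',-22.5,-75,381,210),('scene',-22.5,75,120,260)]]
q=fit(B2W,bl,[.5,0,-.1])
c,s=np.cos(p[2]),np.sin(p[2]);d=np.array([[c,s],[-s,c]])@(q[:2]-p[:2])*1000
print('blank in board',d,q[2]-p[2])
lev=lambda a,X:B2W(p,[-25.7-60*np.sin(a[0]),-85+60*np.cos(a[0]),84])
a=fit(lev,[('top',0,536,398),('scene',0,566,250)],[1.5])
def tab(a,X):
    c,s=np.cos(a[0]),np.sin(a[0]);x,z=-56,3
    return B2W(p,[58+x*c+z*s,-133,72-x*s+z*c])
t=fit(tab,[('top',0,667,183),('scene',0,585,62)],[.6])
def top(a):
    c,s=np.cos(a),np.sin(a);return B2W(p,[58-56*c+10*s,-133,72+56*s+10*c])[0]
print('tabtop',top(t[0]),'down',top(0),'knob',lev(a,0))
for k in (0,.3,.6,.9,1.2,1.5): print(k,lev([k],0))
print('seat',B2W(p,[27.5,-45,40.5]),'blank R end mid,front mid',B2W(q,[[0,75,63],[-22.5,0,40]]))
np.save('p.npy',p)
E
python3 fit.py
```

```text
[ 0.6134 -0.0285 -0.1302] [-0.6, -0.5, -0.3, -0.5, -0.0, -1.4, -0.8, 0.5, 0.2, 2.1, 0.1, -1.5, 0.9, -0.7, 0.7, -0.1, 0.4, 1.8]
[ 0.6323  0.0402 -0.1353] [0.5, -2.1, -0.5, -0.4, -1.2, -0.2, -0.6, -0.2, 0.1, 0.4, 0.3, -0.4, 1.3, 0.2, 1.5, 2.5]
blank in board [ 9.82473519 70.5465352 ] -0.005106788480108121
[1.5303] [-0.1, -0.4, -0.0, -0.8]
[0.7237] [-0.0, -0.3, 0.4, 0.2]
tabtop [ 0.61857644 -0.16330209  0.11657451] down [ 0.59809405 -0.16062029  0.082     ] knob [[ 0.51773169 -0.09924014  0.084     ]]
0 [[ 0.58464945 -0.04993816  0.084     ]]
0.3 [[ 0.56672039 -0.05029336  0.084     ]]
0.6 [[ 0.54969708 -0.05593109  0.084     ]]
0.9 [[ 0.53510015 -0.06634775  0.084     ]]
1.2 [[ 0.5242335  -0.08061286  0.084     ]]
1.5 [[ 0.51806782 -0.09745215  0.084     ]]
seat [[ 0.63480274 -0.07667554  0.0405    ]] blank R end mid,front mid [[0.6423942  0.1145024  0.063     ]
 [0.60998339 0.04322274 0.04      ]]
```

Emit:
drive_tool:
  series:
    - [[3.7,4.1,0],-3.1]
    - [[3.7,4.1,0],-3.1]
    - [[3.7,4.1,0],-3.1]
    - [[3.7,4.1,0],-3.1]
    - [[3.7,4.1,0],-3.1]
    - [[3.7,4.1,-1],-3.1]
    - [[3.7,4.1,-1],-3]
    - [[3.7,4.1,-1],-3]
    - [[3.7,4.1,-1.5],-3]
    - [[3.7,4.1,-1],-3]
  hand: 1
  newtons: 20

```text
time: 1.45
ee_pos: [0.6163, -0.1635, 0.1747]
eef_rot: [0.998, -0.066, -0.0, 0.0]
ft_force: [1.5, -0.4, 1.1]
width: 0.0018
grip_force: 0.0
```

```bash
cat > st.py <<'E'
from h import *
p=np.load('p.npy');s=r.read_state();e=np.array(s['ee_pos']);q=s['eef_rot']
c,n=np.cos(p[2]),np.sin(p[2]);b=np.array([[c,n],[-n,c]])@(e[:2]-p[:2])*1000
from scipy.spatial.transform import Rotation as Ro
M=Ro.from_quat(q).as_matrix()
print('t',s['time'],'ee',e.round(4),'board xy',b.round(1),'tip z',round((e[2]-.008)*1000,1),'yaw err',round(np.degrees(np.arctan2(-M[1,1],-M[0,1])-p[2])-90,1),'tilt',M[:,2].round(3),'F',np.round(s['ft_force'],1),'w',s['width'])
E
python3 st.py
python3 - <<'E'
from h import *
c=snap('scene','s1.png')
t=vision.camera('top');print('cup base',ray(t,250,174,0),ray(t,256,122,.18))
E
```

```text
t 1.45 ee [ 0.6163 -0.1635  0.1747] board xy [  20.4 -133.5] tip z 166.7 yaw err -0.1 tilt [-0.001 -0.    -1.   ] F [ 1.5 -0.4  1.1] w 0.0018062054895079873
cup base [0.77364408 0.09645899 0.        ] [0.83575651 0.06131466 0.18      ]
```

View pics/s1.png

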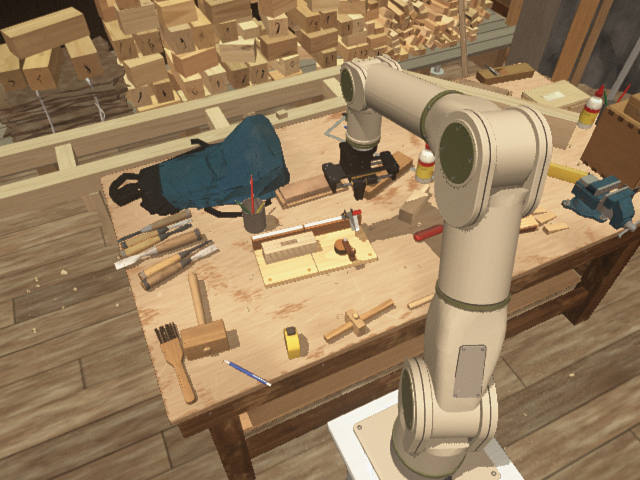

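The gripper sits above the tab, clear of everything. Next I'll press the stop down along its arc.

Emit:
drive_tool:
  series:
    - [[-0.2,0,-2.5],0]
    - [[0,0,-2.0],0]
    - [[0,0,-0.4],0]
    - [[-0.3,0,-0.6],0]
    - [[-0.3,0,-0.6],0]
    - [[-0.3,0.1,-0.6],0]
    - [[-0.3,0.1,-0.6],0]
    - [[-0.2,0,-0.6],0]
    - [[-0.2,0,-0.5],0]
    - [[0,0,-0.3],0]

```text
time: 2.8
ee_pos: [0.5977, -0.1626, 0.0896]
eef_rot: [0.998, -0.065, 0.0, 0.0]
ft_force: [-10.1, 1.6, 25.4]
width: 0.0004
grip_force: 12.4
```

```bash
python3 st.py
```

```text
t 2.8 ee [ 0.5977 -0.1626  0.0896] board xy [   1.8 -135. ] tip z 81.6 yaw err -0.0 tilt [ 0. -0. -1.] F [-10.1   1.6  25.4] w 0.0003822559564815875
```

The stop is down: the tip is at 81.6 mm, against 82 expected, with a firm reaction. Next is the front face of the blank.

Emit:
drive_tool:
  series:
    - [[0,0,4],0]
    - [[-0.3,5.2,0],0]
    - [[-0.3,5.2,0],0]
    - [[-0.3,5.2,0],0]
    - [[-0.4,5.2,0],0]
    - [[0,0,-5],0]
    - [[0,0,-3],0]
    - [[0,0,-1.2],0]
    - [[0.5,0,0],0]
    - [[0.5,-0.1,0],0]

```text
time: 4.05
ee_pos: [0.596, 0.0443, 0.038]
eef_rot: [0.998, -0.065, 0.001, -0.0]
ft_force: [-0.1, -0.0, 0.8]
width: 0.0005
grip_force: 0.0
```

```bash
python3 st.py
```

```text
t 4.05 ee [0.596  0.0443 0.038 ] board xy [-26.7  69.9] tip z 30.0 yaw err -0.0 tilt [ 0.002  0.    -1.   ] F [-0.1 -0.   0.8] w 0.00046265628420689596
```

Emit:
drive_tool:
  series:
    - [[0.3,-0.04,0],0]
    - [[0.3,-0.04,0],0]
    - [[0.3,-0.04,0],0]
    - [[0.3,-0.04,0],0]
    - [[0.3,-0.04,0],0]
    - [[0.2,-0.03,0],0]
    - [[0.2,-0.03,0],0]
    - [[0.2,-0.03,0],0]
    - [[0.1,0,0],0]
    - [[0,0,0],0]

```text
time: 5.3
ee_pos: [0.6168, 0.0413, 0.0366]
eef_rot: [0.998, -0.065, 0.0, 0.0]
ft_force: [0.5, -0.3, -0.3]
width: 0.0008
grip_force: 0.0
```

```bash
python3 st.py
```

```text
t 5.3 ee [0.6168 0.0413 0.0366] board xy [-5.7 69.6] tip z 28.6 yaw err -0.0 tilt [ 0. -0. -1.] F [ 0.5 -0.3 -0.3] w 0.0008470531802167523
```

Emit:
drive_tool:
  series:
    - [[0.1,-0.01,0.1],0]
    - [[0.1,-0.02,0],0]
    - [[0.1,-0.01,0],0]
    - [[0.1,-0.01,0],0]
    - [[0,0,0],0]
    - [[0,0,0],0]
    - [[0,0,0],0]
    - [[0,0,0],0]
    - [[0,0,0],0]
    - [[0,0,0],0]

```text
time: 6.55
ee_pos: [0.6169, 0.0413, 0.037]
eef_rot: [0.998, -0.065, -0.004, 0.001]
ft_force: [-19.4, 0.3, 12.2]
width: 0.0001
grip_force: 9.8
```

```bash
python3 st.py
python3 - <<'E'
from h import *
t=snap('top','t2.png'); a=cv2.imread('pics/t2.png')[185:280,222:382]; b=snap('scene','s2.png')['color'][200:295,240:400,::-1]
cv2.imwrite('pics/z2.png',cv2.resize(np.vstack([a,b]),None,fx=3,fy=3,interpolation=2))
E
```

```text
t 6.55 ee [0.6169 0.0413 0.037 ] board xy [-5.6 69.6] tip z 29.0 yaw err 0.0 tilt [-0.008 -0.001 -1.   ] F [-19.4   0.3  12.2] w 9.978686228088616e-05
```

View pics/z2.png

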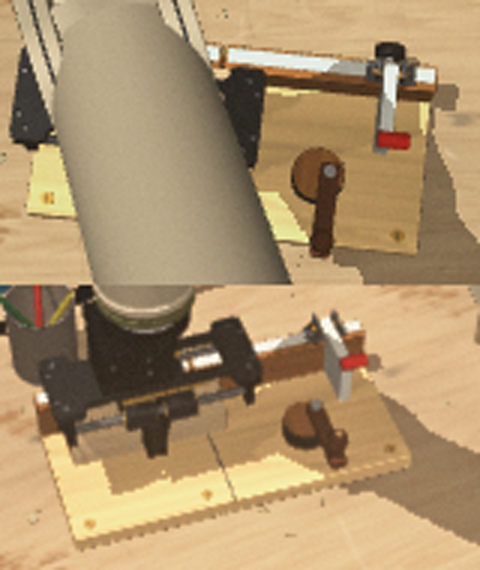

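Contact is firm and the probe offset matches, so the blank is on the fence. The stop is down (tab at (397,140) in the top crop) and the lever is untouched. Next is the left end of the blank.

Emit:
drive_tool:
  series:
    - [[-1.2,0.15,0],0]
    - [[0,0,5.2],0]
    - [[0,3.5,0.8],0]
    - [[1.5,3.5,0],0]
    - [[3.2,2.4,0],0]
    - [[1.2,0,0],0]
    - [[0,0,-3],0]
    - [[0,0,-2.5],0]
    - [[0,0,-0.3],0]
    - [[0,0,0],0]

```text
time: 7.9
ee_pos: [0.668, 0.1359, 0.0405]
eef_rot: [0.998, -0.065, 0.001, -0.0]
ft_force: [-0.1, 0.0, 0.4]
width: 0.0005
grip_force: 0.0
```

```bash
python3 st.py
```

```text
t 7.9 ee [0.668  0.1359 0.0405] board xy [ 32.9 170.1] tip z 32.5 yaw err -0.0 tilt [ 0.001 -0.    -1.   ] F [-0.1  0.   0.4] w 0.0005410438568736446
```

Emit:
drive_tool:
  series:
    - [[-0.13,-1,0],0]
    - [[-0.14,-1.1,0],0]
    - [[-0.14,-1.1,0],0]
    - [[-0.14,-1.1,0],0]
    - [[-0.14,-1.1,0],0]
    - [[-0.14,-1.1,0],0]
    - [[-0.14,-1.1,0],0]
    - [[-0.14,-1.1,0],0]
    - [[-0.13,-1,0],0]
    - [[-0.13,-1,0],0]

```text
time: 9.15
ee_pos: [0.6538, 0.0287, 0.0396]
eef_rot: [0.998, -0.065, -0.0, 0.0]
ft_force: [0.2, 1.7, 2.2]
width: 0.0005
grip_force: 1.2
```

```bash
python3 st.py
```

```text
t 9.15 ee [0.6538 0.0287 0.0396] board xy [32.6 62. ] tip z 31.6 yaw err -0.0 tilt [-0. -0. -1.] F [0.2 1.7 2.2] w 0.0005318454484788609
```

Emit:
drive_tool:
  series:
    - [[-0.07,-0.5,0],0]
    - [[-0.07,-0.5,0],0]
    - [[-0.04,-0.3,0],0]
    - [[-0.03,-0.2,0],0]
    - [[-0.03,-0.2,0],0]
    - [[0,-0.1,0],0]
    - [[0,0,0],0]
    - [[0,0,0],0]
    - [[0,0,0],0]
    - [[0,0,0],0]

```text
time: 10.4
ee_pos: [0.6514, 0.0113, 0.0395]
eef_rot: [0.998, -0.065, -0.0, 0.0]
ft_force: [0.4, 0.7, 1.1]
width: 0.0005
grip_force: 0.3
```

```bash
python3 st.py
```

```text
t 10.4 ee [0.6514 0.0113 0.0395] board xy [32.6 44.4] tip z 31.5 yaw err -0.0 tilt [-0. -0. -1.] F [0.4 0.7 1.1] w 0.00045994470019373063
```

Emit:
drive_tool:
  series:
    - [[-0.01,-0.1,0],0]
    - [[-0.01,-0.1,0],0]
    - [[-0.02,-0.1,0],0]
    - [[-0.01,-0.1,0],0]
    - [[0,0,0],0]
    - [[0,0,0],0]
    - [[0,0,0],0]
    - [[0,0,0],0]
    - [[0,0,0],0]
    - [[0,0,0],0]

```text
time: 11.65
ee_pos: [0.6509, 0.0099, 0.0396]
eef_rot: [0.998, -0.064, -0.0, -0.001]
ft_force: [0.2, 6.8, -0.4]
width: 0.0004
grip_force: 3.9
```

```bash
python3 st.py
```

```text
t 11.65 ee [0.6509 0.0099 0.0396] board xy [32.2 43. ] tip z 31.6 yaw err 0.1 tilt [ 0.     0.003 -1.   ] F [ 0.2  6.8 -0.4] w 0.0003739509799275931
```

Emit:
drive_tool:
  series:
    - [[0.13,1,0],0]
    - [[0,0,6],0]
    - [[-3.85,-3.4,0],0]
    - [[-3.85,-3.4,0],0]
    - [[0,0,-3],0]
    - [[0,0,-2.8],0]
    - [[0,0,-0.2],0]
    - [[0.5,-0.07,0],0]
    - [[0.5,-0.06,0],0]
    - [[0.5,-0.07,0],0]

```text
time: 12.9
ee_pos: [0.5913, -0.0527, 0.0404]
eef_rot: [0.998, -0.065, 0.001, 0.0]
ft_force: [0.0, -0.1, -0.7]
width: 0.0004
grip_force: 0.0
```

```bash
python3 st.py
```

```text
t 12.9 ee [ 0.5913 -0.0527  0.0404] board xy [-18.7 -26.8] tip z 32.4 yaw err -0.0 tilt [ 0.001 -0.    -1.   ] F [ 0.  -0.1 -0.7] w 0.0004452791647742762
```

Emit:
drive_tool:
  series:
    - [[0.4,-0.05,0],0]
    - [[0.4,-0.05,0],0]
    - [[0.3,-0.04,0],0]
    - [[0.2,-0.03,0],0]
    - [[0.1,-0.01,0],0]
    - [[0.1,-0.01,0],0]
    - [[0,0,0],0]
    - [[0,0,0],0]
    - [[0,0,0],0]
    - [[0,0,0],0]

```text
time: 14.15
ee_pos: [0.6043, -0.0546, 0.0394]
eef_rot: [0.998, -0.065, -0.001, 0.0]
ft_force: [-6.2, -0.6, 3.6]
width: 0.0
grip_force: 2.8
```

```bash
python3 st.py
```

```text
t 14.15 ee [ 0.6043 -0.0546  0.0394] board xy [ -5.6 -27.1] tip z 31.4 yaw err -0.0 tilt [-0.002 -0.    -1.   ] F [-6.2 -0.6  3.6] w 2.6568421227510697e-05
```

Contact is at the same x as before, so the blank is still flat on the fence. Now the lever.

Emit:
drive_tool:
  series:
    - [[-1.5,0.2,0],0]
    - [[0,0,5],0]
    - [[0,0,2.5],0]
    - [[-3.8,-4.2,0],0]
    - [[-3.8,-4.2,0],0]
    - [[0,0,-2],0]
    - [[0,0,-1.8],0]
    - [[0,0,0],0]
    - [[0,0,0],0]
    - [[0,0,0],0]

```text
time: 15.4
ee_pos: [0.515, -0.1362, 0.0771]
eef_rot: [0.998, -0.065, 0.0, 0.0]
ft_force: [0.3, 0.0, 0.3]
width: 0.0006
grip_force: 0.0
```

```bash
python3 st.py
python3 - <<'E'
from h import *
t=snap('top','t3.png'); a=cv2.imread('pics/t3.png')[185:280,222:382]; b=snap('scene','s3.png')['color'][200:295,240:400,::-1]
cv2.imwrite('pics/z3.png',cv2.resize(np.vstack([a,b]),None,fx=3,fy=3,interpolation=2))
E
```

```text
t 15.4 ee [ 0.515  -0.1362  0.0771] board xy [ -83.6 -119.6] tip z 69.1 yaw err 0.0 tilt [ 0.001 -0.    -1.   ] F [0.3 0.  0.3] w 0.0005823524900673864
```

View pics/z3.png

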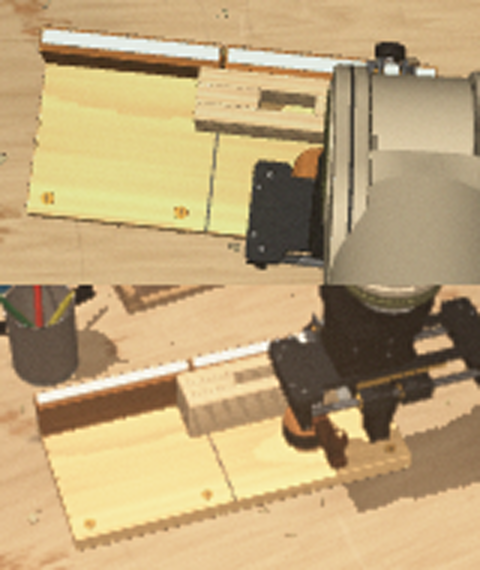

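```bash
cat > arc.py <<'E'
from h import *
p=np.load('p.npy');c,s=np.cos(p[2]),np.sin(p[2])
e=np.array(r.read_state()['ee_pos'])[:2]
for a in [1.5,1.4,1.3,1.2,1.1,1,.9,.8,.7,.6,.5,.4,.3,.2,.1,.05,0]:
    d=np.array([np.cos(a),np.sin(a)]);k=np.array([-25.7-60*d[1],-85+60*d[0]])
    L=max(l for l in np.arange(15,40,.1) if np.hypot(*np.maximum(l*d-[10.6,13],0))<9)
    b=(k-L*d)/1000; w=p[:2]+[c*b[0]-s*b[1],s*b[0]+c*b[1]]
    print(a,b.round(4),'w cm',(w*100).round(2),'step',((w-e)*100).round(2));e=w
E
python3 arc.py
```

```text
1.5 [-0.0871 -0.1027] w cm [ 51.37 -11.9 ] step [-0.11  1.74]
1.4 [-0.0886 -0.0968] w cm [ 51.29 -11.29] step [-0.07  0.61]
1.3 [-0.0896 -0.0909] w cm [ 51.27 -10.7 ] step [-0.02  0.59]
1.2 [-0.0902 -0.0853] w cm [ 51.29 -10.13] step [0.02 0.57]
1.1 [-0.0903 -0.0797] w cm [51.35 -9.58] step [0.06 0.55]
1 [-0.0899 -0.074 ] w cm [51.46 -9.01] step [0.12 0.56]
0.9 [-0.0887 -0.0678] w cm [51.66 -8.42] step [0.2  0.59]
0.8 [-0.0865 -0.0615] w cm [51.96 -7.82] step [0.3 0.6]
0.7 [-0.0834 -0.0552] w cm [52.35 -7.23] step [0.39 0.59]
0.6 [-0.0791 -0.0489] w cm [52.86 -6.67] step [0.5  0.57]
0.5 [-0.074 -0.043] w cm [53.44 -6.15] step [0.58 0.51]
0.4 [-0.0686 -0.038 ] w cm [54.04 -5.73] step [0.61 0.43]
0.3 [-0.063  -0.0337] w cm [54.65 -5.38] step [0.61 0.35]
0.2 [-0.0571 -0.0301] w cm [55.28 -5.1 ] step [0.63 0.28]
0.1 [-0.0512 -0.0273] w cm [55.91 -4.89] step [0.63 0.21]
0.05 [-0.0483 -0.0261] w cm [56.21 -4.81] step [0.3  0.08]
0 [-0.0453 -0.025 ] w cm [56.52 -4.74] step [0.31 0.07]
```

Emit:
drive_tool:
  series:
    - [[-0.1,1.0,-0.4],0]
    - [[0,0.8,0],0]
    - [[-0.07,0.6,0],0]
    - [[-0.02,0.6,0],0]
    - [[0.02,0.57,0],0]
    - [[0.06,0.55,0],0]
    - [[0.12,0.56,0],0]
    - [[0.2,0.59,0],0]
    - [[0.3,0.6,0],0]
    - [[0.39,0.59,0],0]

```text
time: 16.75
ee_pos: [0.5232, -0.0714, 0.0724]
eef_rot: [0.998, -0.065, -0.0, 0.0]
ft_force: [-0.8, -1.4, -0.2]
width: 0.0002
grip_force: 0.7
```

```bash
python3 st.py
```

```text
t 16.75 ee [ 0.5232 -0.0714  0.0724] board xy [-83.8 -54.3] tip z 64.4 yaw err 0.0 tilt [-0.001  0.    -1.   ] F [-0.8 -1.4 -0.2] w 0.00021943908455717326
```

Emit:
drive_tool:
  series:
    - [[0.5,0.5,0],0]
    - [[0.58,0.48,0],0]
    - [[0.61,0.43,0],0]
    - [[0.61,0.35,0],0]
    - [[0.63,0.28,0],0]
    - [[0.63,0.21,0],0]
    - [[0.3,0.05,0],0]
    - [[0.3,0,0],0]
    - [[0.1,0,0],0]
    - [[0,0,0],0]

```text
time: 18.0
ee_pos: [0.5649, -0.049, 0.0721]
eef_rot: [0.998, -0.065, -0.001, 0.0]
ft_force: [-5.9, -0.9, 1.1]
width: 0.0006
grip_force: 2.8
```

```bash
python3 st.py
```

```text
t 18.0 ee [ 0.5649 -0.049   0.0721] board xy [-45.4 -26.6] tip z 64.1 yaw err -0.0 tilt [-0.003 -0.    -1.   ] F [-5.9 -0.9  1.1] w 0.0006406777987329184
```

Emit:
drive_tool:
  series:
    - [[0.1,-0.01,0],0]
    - [[0.1,-0.02,0],0]
    - [[0.1,-0.01,0],0]
    - [[0.1,-0.01,0],0]
    - [[0,0,0],0]
    - [[0,0,0],0]
    - [[0,0,0],0]
    - [[0,0,0],0]
    - [[0,0,0],0]
    - [[0,0,0],0]

```text
time: 19.25
ee_pos: [0.5662, -0.049, 0.0717]
eef_rot: [0.998, -0.065, -0.004, 0.0]
ft_force: [-19.9, 1.1, 11.8]
width: 0.0004
grip_force: 9.5
```

```bash
python3 st.py
```

```text
t 19.25 ee [ 0.5662 -0.049   0.0717] board xy [-44.1 -26.4] tip z 63.7 yaw err 0.0 tilt [-0.009  0.    -1.   ] F [-19.9   1.1  11.8] w 0.00036308218632853325
```

The lever is hard against its limit. I'll back off and check.

Emit:
drive_tool:
  series:
    - [[-1,0.1,0],0]
    - [[-1.5,0.2,0],0]
    - [[0,0,5],0]
    - [[0,0,6],0]
    - [[-2,-5,2],0]
    - [[-2,-5,0],0]
    - [[-2,-5,0],0]
    - [[-2,-5,0],0]
    - [[-2,-5,0],0]
    - [[-2,-5,0],0]

```text
time: 20.5
ee_pos: [0.4248, -0.3481, 0.2031]
eef_rot: [0.998, -0.065, 0.001, 0.001]
ft_force: [0.2, 0.2, -0.7]
width: 0.0005
grip_force: 0.0
```

```bash
python3 st.py
python3 - <<'E'
from h import *
t=snap('top','t4.png')['color'][185:280,222:382,::-1]; b=snap('scene','s4.png')['color'][200:295,240:400,::-1]
cv2.imwrite('pics/z4.png',cv2.resize(np.vstack([t,b]),None,fx=3.1,fy=3.1,interpolation=2))
E
```

```text
t 20.5 ee [ 0.4248 -0.3481  0.2031] board xy [-145.5 -341.4] tip z 195.1 yaw err 0.0 tilt [ 0.002 -0.001 -1.   ] F [ 0.2  0.2 -0.7] w 0.00047712485838460026
```

View pics/z4.png

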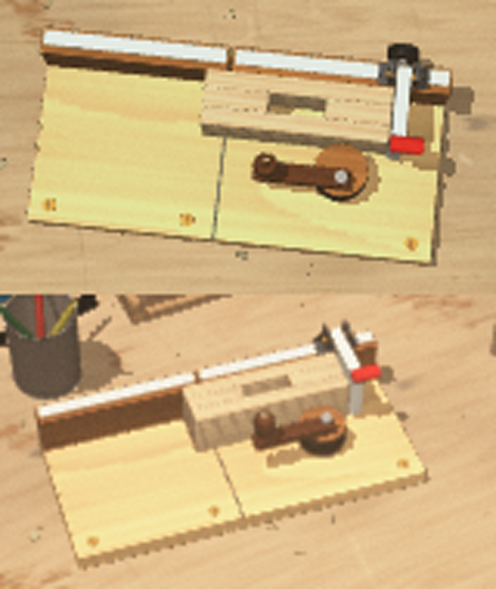

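The lever lies along the fence, the blank butts the stop on the fence, and the tab is down. I'll do a quick numeric check.

Run:
```python
from h import *
p=np.load('p.npy');c,s=np.cos(p[2]),np.sin(p[2]);t=vision.camera('top')
for n,X in dict(tab=(2,-133,82),knob=(-25.7,-25,84),TLfar=(50,30,63),TLnear=(5,30,63),TRnear=(5,-120,63)).items():
    x,y,z=np.array(X)/1e3; print(n,((proj(t,[p[0]+c*x-s*y,p[1]+s*x+c*y,z])[0]-[222,185]+.4)*3.1).round())
```

```text
tab [408. 141.]
knob [266. 161.]
TLfar [207.  67.]
TLnear [201. 122.]
TRnear [390. 141.]
```

```bash
python3 -c "
from bench import r
print(r.close_job())"
```

```text
the job is handed in; nothing more can be done
None
```

The job is handed in at about 20.5 s. The flip stop is fully down, the blank is flat on the fence with its end against the stop, and the clamp lever is fully shut, all confirmed in the final pictures. I used fingertip pushes only and planned every move clear of the bench items, but did not check their positions afterwards.

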